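# Restock the wine-service caddy

### The arm

A 6-joint arm with a two-finger parallel gripper is mounted at the origin on the work surface. World frame = base frame: x ahead of the robot, y to its left, z up, the work surface at z = 0. Lengths are in m, angles in rad, forces in N, time in s.
With the tool pointing down it reaches from about 0.3 to 0.875 m from the base axis. Payload 6.4 kg.
Tool frame: the origin (TCP) lies midway between the tips of the shut fingers; the grasp point (between the pads) lies 19 mm behind it; z points along the fingers, y is the line along which they close (so a half turn about z gives the same grasp; the last joint's range is limited). The gripper opens to 85 mm and grips with 20 to 120 N. Pads are 22 mm wide; open, the fingers measure 114 mm over their backs; the gripper's body (76 mm by 85 mm) begins 54 mm behind the grasp point. The pads swing forward as they close: fully open they stand 13 mm farther back than shut.
Start: joints at [1.097, 0.181, 1.607, -0, 1.354, -0.206], TCP at [0.152, 0.555, 0.231] pointing down, gripper open.
Joint ranges: [-2.99, 2.99], [-0.89, 2.07], [0.3, 2.58], [-1.14, 4.28], [0, 2.63], [-3.12, 3.12]. Speed limits (rad/s): [2.57, 2.57, 3.01, 3.14, 3.14, 3.14].

### API

Orientations are given as a unit quaternion [w, x, y, z].
In Python, from bench import ctrl gives the robot as it stands.
- The arm moves only by the tool drive_tool, never from a script. Its argument "plan" is a list that holds one entry, the list of rows, each a list of 4 numbers: the shift along the tool's x, y, z scaled (see below), then the turn about the tool's z scaled (see below). In form: [[[x, y, z, roll], ...]]. A call has 1 to 12 rows; each row is the pose to reach, as a shift and turn from the pose commanded when the call began, along the tool's axes at that moment, turning the shorter way round; what a row does not reach only later rows make up. The controller multiplies each number of a shift by 400 mm and each number of a turn by 180 degrees. A row lasts 1/12 s, in which the tool goes at most 41.7 mm and 7.16 degrees, less where a joint would pass 70% of its speed; a pose out of reach is approached as far as the arm can. A call with a number of a shift or a turn outside -1 to 1 is refused whole. A call with a gripper value outside its range is refused whole. "jaw" is the closure, from 0 (fully open) to 1 (shut), set as the call begins (left out, the last holds). The fingers move at their own pace and stop on an object; the grip force is fixed at half the most. Time passes only in rows, so rows that repeat a pose let the fingers close. It gives the time, the measured TCP pose, the force, the opening and the grip force at its end, in the units of the state.
- ctrl.get_obs(): the state, without advancing time (a new reading comes with each control period).
- ctrl.camera(name): name is "scene" or "top" or "wrist"; returns (picture, depth): 384x512x3 uint8, red, green, blue; 384x512 float32, m along the optical axis (not along the pixel's ray), 0 where there is no reading.
- ctrl.camera_info(name): a dict with "camera_matrix" (3x3 intrinsics, pixels), "R" (3x3) and "t" (3): a world point X has camera coordinates R X + t; the wrist camera has in their place "T_tool_cam" (4x4, takes a point from camera to tool coordinates, whose origin is the TCP and whose axes are the flange's). Camera axes: x right, y down, z forward; pixel columns grow to the right and rows downward; lengths in m; the calibration is good to about 2 mm. A picture is of the moment at which its call begins: read the wrist's pose just before it. camera_info takes no time and is no camera call.
- ctrl.hand_in(): hands the job in; it is judged then, once.
The state is a dict: "time_s": time; "q": joint angles; "dq": joint speeds; "joint_efforts": joint torques, N m; "eef_pos": TCP position; "eef_rot": TCP orientation; "wrist_force": force on the tool from outside, world axes, zero at the start; "torque": the same for the moment, N m; "opening": opening from 0.0 (shut) to 1.0 (fully open); "grasp_force": force on a finger pad.
Only numpy, scipy, OpenCV 4.12 (cv2) and the standard library are available. Lean on these libraries where they do the work, as an engineer would, in place of code of your own. Each camera call takes 0.05 s, during which the arm holds its last target. There are 200 camera calls.

### The job

Put the four wine accessories away in the caddy, each in the insert made for it: the drip collar flat on the deck around the post, the sparkling-wine stopper upright in the larger round pocket, the cork stopper in the smaller round pocket with its cork up as it stands now, and the foil cutter flat in the rectangular pocket. The napkin ring and the cabinet knob only look similar: leave them where they stand on the counter.

Things in the scene. Friction and masses are not known exactly. Their poses are not given: they have to be found in the camera images.
- drip_collar: Loose steel drip collar, a low thick ring: outer diameter 54, hole 40, height 18 mm, about 60 g. Lies flat. Origin: centre of its underside, z up.
- sparkling_stopper: Loose upright steel sparkling-wine stopper: cylinder of diameter 38 mm up to 40 mm, domed top at 50 mm, with two dark side clamps on +x and -x (12 mm wide along y, from 6 to 34 mm high) making it 48 mm over the clamps. Grip it across y, clear of the clamps. About 90 g. Origin: centre of its underside, z up.
- cork_stopper: Loose T-shaped bottle stopper standing on its head: dark wooden disc, diameter 36, 14 mm high, with a cork shank, diameter 20, rising from it to 48 mm. Grip it by the shank. About 30 g. Origin: centre of the underside of the disc, z up along the shank.
- foil_cutter: Loose black plastic foil cutter, a flat U: 60 mm along x, 42 mm along y, 24 mm high; two 9 mm arms along x joined by a bridge at the -x end, small steel wheels between the arms. About 60 g. Grip it across y. Origin: centre of its underside, z up.
- napkin_ring: Look-alike, not to be moved: loose steel napkin ring, thin-walled and tall: outer diameter 54, hole 47, height 36 mm. Origin: centre of its underside.
- cabinet_knob: Look-alike, not to be moved: loose dark wooden cabinet knob standing on its foot (diameter 26), mushroom head of diameter 36 on top, 32 mm high, no cork. Origin: centre of its underside.
- post_insert: Fixed pale wooden insert, 92 x 92 x 22 mm, one of four in a dark caddy (202 mm square, rim 28 mm high) two by two, in any order, edges parallel. Origin: centre of its underside, 8 mm above the counter; x, y along its edges; its top (the deck) 22 mm above the origin. Plain deck with a central post, diameter 22, 24 mm high above the deck, its top tapered. For the drip collar.
- large_round_insert: Fixed pale wooden insert, 92 x 92 x 22 mm, one of four in a dark caddy (202 mm square, rim 28 mm high) two by two, in any order, edges parallel. Origin: centre of its underside, 8 mm above the counter; x, y along its edges; its top (the deck) 22 mm above the origin. Has the larger round pocket: diameter 66, 12 mm deep (floor 10 mm above the origin), centred. For the sparkling-wine stopper.
- small_round_insert: Fixed pale wooden insert, 92 x 92 x 22 mm, one of four in a dark caddy (202 mm square, rim 28 mm high) two by two, in any order, edges parallel. Origin: centre of its underside, 8 mm above the counter; x, y along its edges; its top (the deck) 22 mm above the origin. Has the smaller round pocket: diameter 54, 12 mm deep (floor 10 mm above the origin), centred. For the cork stopper.
- slot_insert: Fixed pale wooden insert, 92 x 92 x 22 mm, one of four in a dark caddy (202 mm square, rim 28 mm high) two by two, in any order, edges parallel. Origin: centre of its underside, 8 mm above the counter; x, y along its edges; its top (the deck) 22 mm above the origin. Has a rectangular pocket, 78 mm along x and 60 mm along y, 10 mm deep (floor 12 mm above the origin), centred. For the foil cutter.

How it is judged:
By the outcome, as a careful person would: the job done as asked, in the order asked, and still so for the second after the job is handed in, with the robot touching nothing.
It also fails if it takes over 96 s, if anything falls off the work surface, if the arm or the gripper's body presses on something with over 40 N, if the wrist force passes 120 N, or if a joint passes its speed limit or range.

## Working session

There is one attempt and no reset: what is moved stays moved. The work goes in short steps, Python scripts to look and compute and a tool call to move; the robot and the scene stay as the last step left them, time stands still between calls to the robot, and variables do not carry over. Pictures are saved under pics/ and viewed, at most 14 in all, crops included, and the job is handed in when it is done.

Besides the shell and the picture viewer there is one more tool, called after "Emit:" as name(argument=value, ...) on one line, values as JSON. drive_tool: Moves the arm, as the interface text tells. Its arguments: {"type":"object","properties":{"plan":{"type":"array"},"jaw":{"type":"number"}},"required":["plan"]}

```bash
mkdir -p pics; cat > h.py <<'E'
import numpy as np, cv2
from bench import ctrl
def snap(n,f):
    p,d=ctrl.camera(n); cv2.imwrite(f'pics/{f}.png',p[:,:,::-1]); np.savez(f'pics/{f}.npz',p=p,d=d); return p,d
def world(n,d):
    i=ctrl.camera_info(n); K=np.array(i['camera_matrix']); 
    v,u=np.mgrid[:d.shape[0],:d.shape[1]]
    c=np.stack([(u-K[0,2])/K[0,0]*d,(v-K[1,2])/K[1,1]*d,d],-1)
    return (c-np.array(i['t']))@np.array(i['R'])
E
python3 - <<'E'
from h import *
o=ctrl.get_obs();print(o['eef_pos'],o['eef_rot'],o['time_s'],o['opening'])
for n in('top','scene'):
    snap(n,n+'0')
i=ctrl.camera_info('top');print(i)
E
```

```text
[0.1518517  0.55401257 0.23036702] [-3.12270961e-04  1.33486344e-01  9.91050243e-01 -8.44903649e-04] 0.0 0.9999217161545102
{'camera_matrix': array([[347.58086294,   0.        , 255.91377976],
       [  0.        , 347.58086294, 189.54226502],
       [  0.        ,   0.        ,   1.        ]]), 'R': array([[ 0.02614561, -0.99960592, -0.01021781],
       [-0.98668363, -0.02416347, -0.16084636],
       [ 0.16053607,  0.01428717, -0.98692657]]), 't': array([-0.02314137,  0.51342856,  0.70773717])}
```

View pics/top0.png

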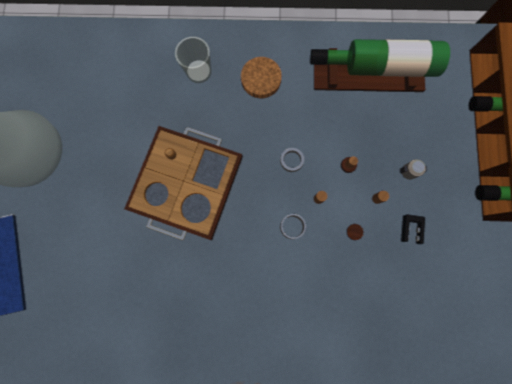

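View pics/scene0.png

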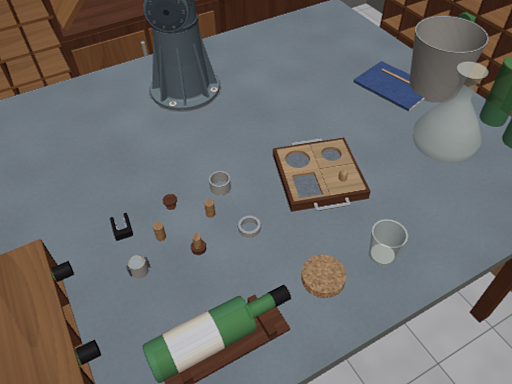

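The top view shows the collar at (292,159), napkin ring at (293,226), cork stopper at (350,163), knob at (355,232) and sparkling stopper at (415,169). The foil cutter is at (413,229), open end to be checked, and loose corks stand at (321,197) and (382,197). In the caddy, the post is at (170,154), slot at (211,169), small pocket at (156,193) and large pocket at (196,207).

```bash
python3 - <<'E'
from h import *
z=np.load('pics/top0.npz');p,d=z['p'],z['d'];W=world('top',d)
print('table z',np.median(W[250:300,250:400,2]), W[250:380:120,250:400:140].round(4).tolist())
t0=np.median(W[260:300,250:400,2])
for n,(u,v,r) in dict(collar=(292,159,17),napkin=(293,226,17),cork=(350,163,14),knob=(355,232,13),spark=(415,169,16),foil=(413,229,20),c1=(321,197,11),c2=(382,197,11)).items():
    w=W[v-r:v+r,u-r:u+r].reshape(-1,3); m=(w[:,2]>0.006)&(w[:,2]<.08); w=w[m]
    zt=np.percentile(w[:,2],95)
    top=w[w[:,2]>zt-.006]
    (c,s,a)=cv2.minAreaRect((w[:,:2]*1000).astype(np.float32))
    (c2,r2)=cv2.minEnclosingCircle((top[:,:2]*1000).astype(np.float32))
    print(n,'ztop',zt.round(4),'rect',np.round(c,1),np.round(s,1),round(a,1),'circ top',np.round(c2,1),round(r2,1),'mean',(top.mean(0)*1000).round(1))
# caddy deck
sub=W[120:245,120:250]; m=(sub[...,2]>.012)&(sub[...,2]<.05)
hs=sub[m]; print(np.histogram(hs[:,2],12))
m2=(sub[...,2]>.024)&(sub[...,2]<.06)
n,l,st,_=cv2.connectedComponentsWithStats(m2.astype(np.uint8)); k=1+st[1:,4].argmax()
q=(sub[l==k][:,:2]*1000).astype(np.float32); print('caddy',cv2.minAreaRect(q))
for n,(u,v) in dict(post=(170,154),slot=(211,169),small=(156,193),large=(196,207)).items(): print(n,W[v,u].round(4))
big=cv2.resize(p[120:250,110:450],None,fx=2.35,fy=2.35,interpolation=cv2.INTER_CUBIC);cv2.imwrite('pics/crop1.png',big[:,:,::-1])
s=np.load('pics/scene0.npz')['p'];cv2.imwrite('pics/crop2.png',cv2.resize(s[130:290,90:390],None,fx=2.6,fy=2.6,interpolation=cv2.INTER_CUBIC)[:,:,::-1])
E
```

```text
table z 0.00038614435225870354 [[[0.3847, 0.0, -0.0002], [0.3928, -0.3076, 0.0027]], [[0.1358, -0.0071, -0.0025], [0.1449, -0.3002, -0.0012]]]
collar ztop 0.0202 rect [589.2 -88.2] [52.2 52.1] 2.2 circ top [589.8 -88.2] 26.8 mean [589.7 -87.7  18. ]
napkin ztop 0.0378 rect [438.1 -90.2] [51.2 53.6] 1.0 circ top [438.5 -90.2] 26.8 mean [438.6 -90.5  35.9]
cork ztop 0.0492 rect [ 580.  -215.2] [33.7 29.6] 43.5 circ top [ 581.7 -217.4] 9.8 mean [ 581.4 -216.9   48. ]
knob ztop 0.0333 rect [ 430.1 -223.6] [32.1 34.4] 0.7 circ top [ 430.4 -223.4] 17.2 mean [ 430.4 -223.6   30.7]
spark ztop 0.0501 rect [ 571.6 -355.7] [42.7 37.7] 55.1 circ top [ 570.  -354.6] 17.6 mean [ 570.3 -354.9   47.8]
foil ztop 0.0258 rect [ 440.1 -353.2] [42.8 59.3] 83.9 circ top [ 440.1 -352.1] 34.8 mean [ 444.9 -353.5   23.7]
c1 ztop 0.0473 rect [ 503.1 -148.9] [22.7 21.7] 47.7 circ top [ 503.7 -149.5] 11.8 mean [ 503.1 -149.1   45.3]
c2 ztop 0.0466 rect [ 506.2 -280.5] [23.3 21.9] 87.9 circ top [ 506.7 -281.3] 11.8 mean [ 506.6 -280.6   44.9]
(array([  20,  488, 1591,  381,  789, 4107, 1144,    9,    7,    4,    7,
         16]), array([0.01202159, 0.01518203, 0.01834248, 0.02150293, 0.02466338,
       0.02782382, 0.03098427, 0.03414472, 0.03730517, 0.04046561,
       0.04362606, 0.04678651, 0.04994696]))
caddy ((532.0345458984375, 151.89366149902344), (202.9024200439453, 202.68785095214844), 72.05994415283203)
post [0.5847 0.1769 0.0554]
slot [0.5612 0.0919 0.0213]
small [0.504  0.2116 0.0206]
large [0.4753 0.1214 0.0185]
```

View pics/crop1.png

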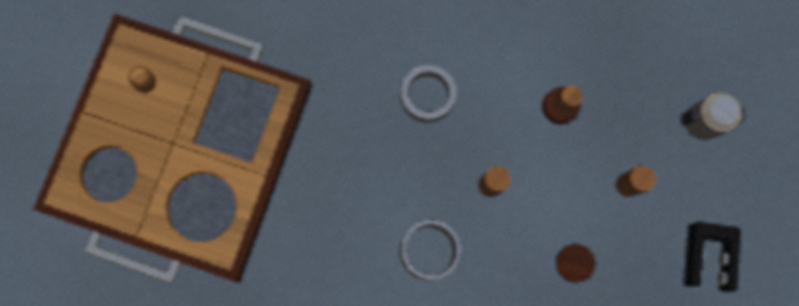

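View pics/crop2.png

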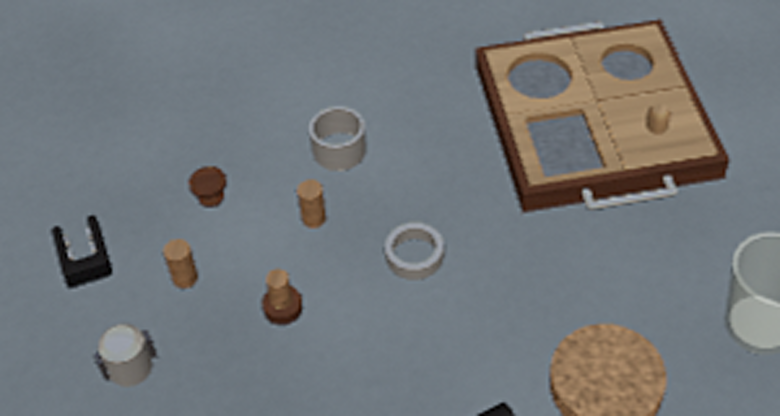

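The crops confirm it: the low thick ring at (592,-88) mm is the collar and the tall one is the napkin ring. The cutter's bridge faces +x, and the slot's long side lies at about -18°.

```bash
cat >> h.py <<'E'
def row(x,y,z,phi=None,base=None):
    "row for TCP target (mm), closing direction phi (deg mod 180)"
    from scipy.spatial.transform import Rotation as Ro
    o=ctrl.get_obs(); q=o['eef_rot']; R=Ro.from_quat([q[1],q[2],q[3],q[0]]).as_matrix()
    cur=np.degrees(np.arctan2(R[1,1],R[0,1]))
    s=R.T@(np.array([x,y,z])/1000-o['eef_pos'])/.4
    t=0 if phi is None else -(((phi-cur)+90)%180-90)/180
    return [round(float(a),4) for a in (*s,t)]
def st():
    o=ctrl.get_obs(); print('t',round(o['time_s'],2),'pos',o['eef_pos'].round(4),'q',np.round(o['q'],2),'open',round(o['opening'],3),'gf',round(o['grasp_force'],1))
E
python3 - <<'E'
from h import *
st()
print(row(590,-88,80,74)); 
# insert centres from pockets/deck holes
z=np.load('pics/top0.npz');W=world('top',z['d'])
c=np.array([532,151.9]);a=np.radians(-17.94);X=np.array([np.cos(a),np.sin(a)]);Y=np.array([-X[1],X[0]])
sub=W[120:245,120:250].reshape(-1,3)*1000; l=np.stack([(sub[:,:2]-c)@X,(sub[:,:2]-c)@Y],1)
for n,sx,sy in (('post',1,1),('slot',1,-1),('small',-1,1),('large',-1,-1)):
    o=c+47*sx*X+47*sy*Y
    inn=(abs(l[:,0]-47*sx)<42)&(abs(l[:,1]-47*sy)<42)
    m=inn&((sub[:,2]>40) if n=='post' else (sub[:,2]<24)&(sub[:,2]>10))
    r=cv2.minAreaRect(l[m].astype(np.float32)) if m.sum()>3 else 0
    print(n,'nominal',o.round(1),m.sum(),'local',r)
# sparkling clamps from scene camera: dark pixels
s=np.load('pics/scene0.npz');V=world('scene',s['d'])*1000;g=s['p'].max(-1)
w=V[245:285,120:158].reshape(-1,3);gg=g[245:285,120:158].ravel()
m=(np.hypot(w[:,0]-570,w[:,1]+355)<32)&(w[:,2]>8)
print('spark xy scene',cv2.minAreaRect(w[m][:,:2].astype(np.float32)),'dark',w[m&(gg<60)].round(0)[::4].tolist())
w=W[150:190,395:435].reshape(-1,3)*1000;gg=z['p'].max(-1)[150:190,395:435].ravel()
m=(np.hypot(w[:,0]-570,w[:,1]+355)<32)&(w[:,2]>8)&(gg<60);print(w[m].round(0)[::3].tolist())
E
```

```text
t 0.1 pos [0.1519 0.5541 0.2305] q [ 1.1   0.18  1.61 -0.    1.35 -0.21] open 1.001 gf 0.0
[-1.4811, -1.2575, 0.3777, 0.0036]
post nominal [591.2 182.1] 87 local ((45.830543518066406, 45.121238708496094), (20.274625778198242, 20.52680206298828), 52.13469696044922)
slot nominal [562.2  92.7] 888 local ((47.00471878051758, -45.717933654785156), (77.42955780029297, 59.6529426574707), 0.22707904875278473)
small nominal [501.8 211.1] 440 local ((-46.448028564453125, 48.74047088623047), (51.143089294433594, 50.36271667480469), 20.852880477905273)
large nominal [472.8 121.7] 685 local ((-46.47279739379883, -44.65538024902344), (63.92376708984375, 62.70952224731445), 20.72766876220703)
spark xy scene ((575.9468383789062, -359.2785339355469), (46.51535415649414, 33.57649612426758), 70.02525329589844) dark [[576.0, -339.0, 33.0], [578.0, -338.0, 27.0], [577.0, -340.0, 18.0], [579.0, -336.0, 14.0], [576.0, -377.0, 23.0], [579.0, -380.0, 17.0]]
[[582.0, -342.0, 24.0], [578.0, -339.0, 31.0], [575.0, -333.0, 34.0], [575.0, -338.0, 37.0], [573.0, -333.0, 35.0], [572.0, -337.0, 40.0], [572.0, -333.0, 28.0], [571.0, -337.0, 35.0], [571.0, -332.0, 21.0], [568.0, -333.0, 34.0], [568.0, -337.0, 38.0], [568.0, -332.0, 24.0], [566.0, -335.0, 34.0], [569.0, -333.0, 12.0], [566.0, -333.0, 27.0], [566.0, -340.0, 28.0], [566.0, -332.0, 13.0], [565.0, -337.0, 18.0], [563.0, -340.0, 28.0], [564.0, -335.0, 12.0], [562.0, -340.0, 21.0], [561.0, -343.0, 30.0], [561.0, -340.0, 15.0], [559.0, -342.0, 26.0], [557.0, -344.0, 37.0], [559.0, -344.0, 17.0], [557.0, -346.0, 28.0], [555.0, -348.0, 37.0], [557.0, -346.0, 17.0], [555.0, -350.0, 24.0], [554.0, -353.0, 32.0], [555.0, -349.0, 14.0], [553.0, -352.0, 23.0], [552.0, -356.0, 28.0], [553.0, -352.0, 14.0], [553.0, -359.0, 13.0]]
```

Emit:
drive_tool(plan=[[[-0.74, -0.63, 0.1, 0], [-0.74, -0.63, 0.1, 0], [-0.74, -0.63, 0.1, 0], [-0.74, -0.63, 0.1, 0], [-0.74, -0.63, 0.1, 0], [-0.74, -0.63, 0.1, 0], [-0.74, -0.63, 0.1, 0], [-0.74, -0.63, 0.1, 0], [-0.74, -0.63, 0.1, 0], [-1, -0.85, 0.2, 0], [-1, -0.85, 0.2, 0], [-1, -0.85, 0.2, 0]]])

```text
time_s: 1.1
eef_pos: [0.4308, 0.1448, 0.1595]
eef_rot: [0.0, 0.134, 0.991, 0.0]
wrist_force: [1.3, -0.2, 0.5]
opening: 1.001
grasp_force: 0.0
```

```bash
python3 -c "
from h import *
st();print(row(590,-88,60,74),row(590,-88,3,74))"
```

```text
t 1.1 pos [0.4308 0.1448 0.1595] q [ 0.06 -0.01  1.97  0.    1.18 -1.24] open 1.001 gf 0.0
[-0.5377, -0.4559, 0.2489, 0.0036] [-0.5377, -0.4559, 0.3914, 0.0036]
```

Emit:
drive_tool(plan=[[[-0.54, -0.456, 0.1, 0], [-0.54, -0.456, 0.1, 0], [-0.54, -0.456, 0.1, 0], [-0.54, -0.456, 0.1, 0], [-0.54, -0.456, 0.1, 0], [-0.54, -0.456, 0.15, 0], [-0.54, -0.456, 0.2, 0], [-0.54, -0.456, 0.25, 0], [-0.54, -0.456, 0.25, 0], [-0.54, -0.456, 0.25, 0], [-0.54, -0.456, 0.25, 0]]])

```text
time_s: 2.02
eef_pos: [0.5901, -0.0858, 0.0605]
eef_rot: [-0.0, 0.133, 0.991, 0.0]
wrist_force: [0.5, -0.5, 1.1]
opening: 1.004
grasp_force: 0.0
```

```bash
python3 -c "
from h import *
st();print(row(590,-88,3,74))"
```

```text
t 2.02 pos [ 0.5901 -0.0858  0.0605] q [-0.34  0.43  1.67  0.    1.04 -1.65] open 1.004 gf 0.0
[-0.0013, -0.0054, 0.1436, 0.0038]
```

Emit:
drive_tool(plan=[[[-0.001, -0.005, 0.05, 0], [-0.001, -0.005, 0.1, 0], [-0.001, -0.005, 0.143, 0], [-0.001, -0.005, 0.143, 0], [-0.001, -0.005, 0.143, 0]]])

```text
time_s: 2.43
eef_pos: [0.5902, -0.0875, 0.0039]
eef_rot: [0.0, 0.133, 0.991, -0.0]
wrist_force: [0.3, 0.0, 0.5]
opening: 1.001
grasp_force: 0.0
```

Emit:
drive_tool(plan=[[[0, 0, 0, 0], [0, 0, 0, 0], [0, 0, 0, 0], [0, 0, 0, 0], [0, 0, 0, 0], [0, 0, 0, 0], [0, 0, 0, 0], [0, 0, 0, 0]]], jaw=1)

```text
time_s: 3.1
eef_pos: [0.5916, -0.0887, 0.005]
eef_rot: [0.002, 0.133, 0.991, -0.0]
wrist_force: [-1.6, 0.2, 7.0]
opening: 0.595
grasp_force: 62.8
```

```bash
python3 -c "
from h import *
st();print(row(590,-88,90,74),row(591,181,90,72))"
```

```text
t 3.1 pos [ 0.5916 -0.0887  0.005 ] q [-0.35  0.52  1.67  0.    0.94 -1.65] open 0.595 gf 62.8
[0.0037, 0.0006, -0.2126, 0.0037] [0.1791, 0.6498, -0.2131, 0.0148]
```

Emit:
drive_tool(plan=[[[0, 0, -0.05, 0], [0, 0, -0.1, 0], [0, 0, -0.2, 0], [0.05, 0.2, -0.25, 0.01], [0.179, 0.65, -0.25, 0.015], [0.179, 0.65, -0.25, 0.015], [0.179, 0.65, -0.25, 0.015], [0.179, 0.65, -0.25, 0.015], [0.179, 0.65, -0.25, 0.015], [0.179, 0.65, -0.25, 0.015], [0.179, 0.65, -0.25, 0.015], [0.179, 0.65, -0.25, 0.015]]])

```text
time_s: 4.1
eef_pos: [0.5898, 0.1827, 0.1034]
eef_rot: [0.001, 0.155, 0.988, 0.0]
wrist_force: [-0.5, -1.3, -0.4]
opening: 0.598
grasp_force: 62.9
```

```bash
python3 -c "
from h import *
st();print(row(591,181,65,72),row(591,181,36,72))
p,d=snap('wrist','w1');snap('scene','s1')
z=np.load('pics/s1.npz')['p'];a=cv2.resize(z[100:250,220:420],(800,600));b=cv2.resize(p,(800,600))
cv2.imwrite('pics/m1.png',cv2.resize(np.hstack([a,b]),(800,300))[:,:,::-1])"
```

```text
t 4.1 pos [0.5898 0.1827 0.1034] q [ 0.11  0.41  1.59 -0.    1.14 -1.15] open 0.598 gf 62.9
[-0.0041, -0.003, 0.096, 0.0007] [-0.004, -0.003, 0.1685, 0.0007]
```

View pics/m1.png

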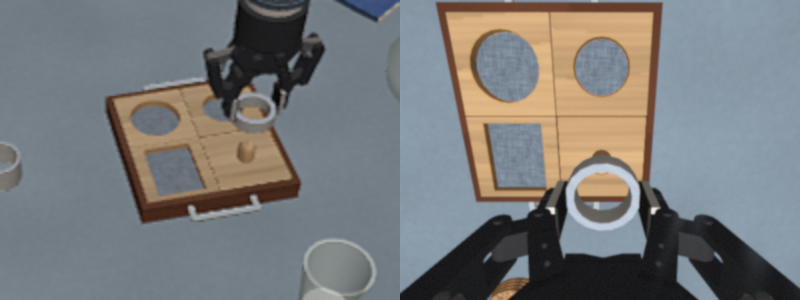

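The collar is held between the pads at about (603,190) in the montage, with the post just visible behind it. I'll check its centre and tilt from wrist depth.

```bash
cat >> h.py <<'E'
def wtool(d):
    i=ctrl.camera_info('wrist');K=np.array(i['camera_matrix']);T=np.array(i['T_tool_cam'])
    v,u=np.mgrid[:d.shape[0],:d.shape[1]]
    c=np.stack([(u-K[0,2])/K[0,0]*d,(v-K[1,2])/K[1,1]*d,d],-1)
    return (c@T[:3,:3].T+T[:3,3])*1000
E
python3 -c "
from h import *
z=np.load('pics/w1.npz');p,d=z['p'],z['d'];P=wtool(d)
print(ctrl.camera_info('wrist')['T_tool_cam'])
sub=P[195:300,200:315].reshape(-1,3)
m=(abs(sub[:,0])<35)&(abs(sub[:,1])<26)&(sub[:,2]>-30)&(sub[:,2]<12)
s=sub[m];print(np.histogram(s[:,2],14))
t=s[s[:,2]<np.percentile(s[:,2],10)+5]
print(cv2.minEnclosingCircle(t[:,:2].astype(np.float32)),np.linalg.lstsq(np.c_[t[:,:2],np.ones(len(t))],t[:,2],rcond=None)[0])
print(P[225,258],P[200:300:10,258].round(0).tolist())
"
```

```text
[[-1.39266843e-04 -9.54035105e-01 -2.99694844e-01  7.57112342e-02]
 [ 9.99999956e-01 -2.10885556e-04  2.06628134e-04  1.71910550e-05]
 [-2.60331807e-04 -2.99694802e-01  9.54035093e-01 -1.41993661e-01]
 [ 0.00000000e+00  0.00000000e+00  0.00000000e+00  1.00000000e+00]]
(array([ 112,   93,   89,   86,   81,   79, 1974, 1255,  381,  342,  315,
        305,  288,   86]), array([-29.94145299, -27.36277053, -24.78408808, -22.20540562,
       -19.62672316, -17.04804071, -14.46935825, -11.89067579,
        -9.31199333,  -6.73331088,  -4.15462842,  -1.57594596,
         1.00273649,   3.58141895,   6.16010141]))
((-0.7421042323112488, -0.07239758223295212), 28.190628051757812) [ 3.05943401e-03  6.39916486e-04 -1.34852326e+01]
[-22.75547851  -1.09952461  73.41633597] [[26.0, -1.0, 1.0], [25.0, -1.0, -13.0], [19.0, -1.0, -11.0], [-28.0, -1.0, 74.0], [-38.0, -1.0, 74.0], [-47.0, -1.0, 74.0], [-76.0, -1.0, 104.0], [-21.0, -1.0, 3.0], [-21.0, -1.0, -8.0], [-23.0, -1.0, -13.0]]
```

Emit:
drive_tool(plan=[[[-0.004, -0.003, 0.05, 0], [-0.004, -0.003, 0.09, 0], [-0.004, -0.003, 0.12, 0], [-0.004, -0.003, 0.15, 0], [-0.004, -0.003, 0.169, 0], [-0.004, -0.003, 0.169, 0], [-0.004, -0.003, 0.169, 0]]])

```text
time_s: 4.78
eef_pos: [0.5913, 0.1792, 0.035]
eef_rot: [0.0, 0.157, 0.988, 0.0]
wrist_force: [-0.3, -0.1, -1.3]
opening: 0.591
grasp_force: 65.5
```

Emit:
drive_tool(plan=[[[0, 0, 0, 0], [0, 0, 0, 0], [0, 0, 0, 0], [0, 0, 0, 0], [0, 0, -0.02, 0], [0, 0, -0.06, 0], [0, 0, -0.15, 0], [0, 0, -0.25, 0], [0, 0, -0.25, 0], [0, 0, -0.25, 0]]], jaw=0.15)

```text
time_s: 5.62
eef_pos: [0.5935, 0.18, 0.1394]
eef_rot: [0.004, 0.157, 0.988, 0.001]
wrist_force: [-0.1, 0.4, -0.8]
opening: 0.848
grasp_force: 0.0
```

```bash
python3 -c "
from h import *
st()
p,d=snap('top','t1');W=world('top',d)*1000
w=W[120:245,120:250].reshape(-1,3);m=(np.hypot(w[:,0]-591,w[:,1]-181)<40)&(w[:,2]>40)&(w[:,2]<75)
print(m.sum(),cv2.minEnclosingCircle(w[m][:,:2].astype(np.float32)),np.percentile(w[m][:,2],[5,50,95]))
w=W[140:175,275:310].reshape(-1,3);print('left on counter?',(w[:,2]>10).sum())
print(row(570,-355,150,0),row(570,-355,100,0))
"
```

```text
t 5.62 pos [0.5935 0.18   0.1394] q [ 0.1   0.37  1.57 -0.    1.2  -1.15] open 0.848 gf 0.0
283 ((589.8662109375, 179.9268341064453), 26.868602752685547) [41.80469964 47.97004937 54.58381859]
left on counter? 3
[-0.3623, -1.2881, -0.0334, 0.3998] [-0.3619, -1.2882, 0.0916, 0.3998]
```

Emit:
drive_tool(plan=[[[-0.1, -0.3, 0, 0.1], [-0.26, -0.95, 0, 0.4], [-0.26, -0.95, 0, 0.4], [-0.26, -0.95, 0, 0.4], [-0.26, -0.95, 0, 0.4], [-0.26, -0.95, 0, 0.4], [-0.26, -0.95, 0, 0.4], [-0.26, -0.95, 0, 0.4], [-0.26, -0.95, 0, 0.4], [-0.26, -0.95, 0, 0.4], [-0.26, -0.95, 0, 0.4], [-0.26, -0.95, 0, 0.4]]], jaw=0)

```text
time_s: 6.67
eef_pos: [0.5709, -0.2144, 0.1333]
eef_rot: [-0.002, 0.708, 0.706, -0.0]
wrist_force: [0.1, 0.7, -0.2]
opening: 1.003
grasp_force: 0.0
```

```bash
python3 -c "
from h import *
st();print(row(570,-355,100,0))"
```

```text
t 6.67 pos [ 0.5709 -0.2144  0.1333] q [-0.55  0.36  1.59  0.    1.19 -0.55] open 1.003 gf 0.0
[-0.3517, -0.0012, 0.0826, -0.0007]
```

Emit:
drive_tool(plan=[[[-0.35, 0, 0.08, 0], [-0.35, 0, 0.08, 0], [-0.35, 0, 0.08, 0], [-0.35, 0, 0.08, 0], [-0.35, 0, 0.08, 0], [-0.35, 0, 0.08, 0], [-0.35, 0, 0.08, 0]]])

```text
time_s: 7.25
eef_pos: [0.5722, -0.3514, 0.1023]
eef_rot: [-0.001, 0.706, 0.708, 0.0]
wrist_force: [-1.3, 0.2, 0.9]
opening: 0.998
grasp_force: 0.0
```

```bash
python3 -c "
from h import *
st();p,d=snap('wrist','w2');P=wtool(d)
s=P.reshape(-1,3);m=(np.hypot(s[:,0],s[:,1])<40)&(s[:,2]>40)&(s[:,2]<94)
print(s[m][:,2].min(),[cv2.minAreaRect(s[m&(s[:,2]<k)][:,:2].astype(np.float32)) for k in(58,92)])
print(row(570,-355,12,0))"
```

```text
t 7.25 pos [ 0.5722 -0.3514  0.1023] q [-0.73  0.52  1.44  0.    1.19 -0.73] open 0.998 gf 0.0
51.16202034837738 [((-5.989932060241699, 1.2173385620117188), (29.279521942138672, 29.34925079345703), 50.18528366088867), ((-6.281791687011719, 1.5341148376464844), (37.22029113769531, 44.52903747558594), 51.6580810546875)]
[-0.0094, -0.0059, 0.227, 0.0007]
```

View pics/w2.png

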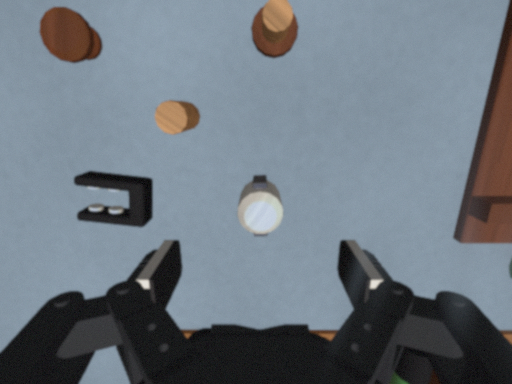

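Wrist view shows the stopper at (262,205) with its clamps vertical in the image, i.e. along tool x. The grip direction is right.

Emit:
drive_tool(plan=[[[-0.013, 0, 0.05, 0], [-0.013, 0, 0.1, 0], [-0.013, 0, 0.17, 0], [-0.013, 0, 0.226, 0], [-0.013, 0, 0.226, 0], [-0.013, 0, 0.226, 0]]])

```text
time_s: 7.8
eef_pos: [0.5716, -0.3566, 0.0118]
eef_rot: [-0.002, 0.707, 0.708, -0.0]
wrist_force: [0.0, -0.6, -0.3]
opening: 1.001
grasp_force: 0.0
```

Emit:
drive_tool(plan=[[[0, 0, 0, 0], [0, 0, 0, 0], [0, 0, 0, 0], [0, 0, 0, 0], [0, 0, 0, 0], [0, 0, 0, 0], [0, 0, 0, 0], [0, 0, 0, 0]]], jaw=1)

```text
time_s: 8.47
eef_pos: [0.5731, -0.36, 0.0148]
eef_rot: [0.001, 0.707, 0.707, 0.0]
wrist_force: [-0.9, 0.4, 7.2]
opening: 0.418
grasp_force: 60.5
```

Emit:
drive_tool(plan=[[[0, 0, -0.05, 0], [0, 0, -0.1, 0], [0, 0, -0.2, 0], [0, 0, -0.3, 0], [0, 0, -0.3, 0], [0, 0, -0.3, 0]]])

```text
time_s: 8.97
eef_pos: [0.5739, -0.3609, 0.1372]
eef_rot: [0.004, 0.707, 0.707, 0.0]
wrist_force: [-1.2, -0.2, -1.2]
opening: 0.418
grasp_force: 60.2
```

```bash
python3 -c "
from h import *
st();print(row(473,122,130,72),row(473,122,130,0))"
```

```text
t 8.97 pos [ 0.5739 -0.3609  0.1372] q [-0.74  0.49  1.41  0.    1.24 -0.74] open 0.418 gf 60.2
[1.207, -0.2535, 0.0101, -0.4003] [1.207, -0.2535, 0.0101, -0.0003]
```

Emit:
drive_tool(plan=[[[0.95, -0.2, 0, 0], [0.95, -0.2, 0, 0], [0.95, -0.2, 0, 0], [0.95, -0.2, 0, 0], [0.95, -0.2, 0, 0], [0.95, -0.2, 0, 0], [0.95, -0.2, 0, 0], [0.95, -0.2, 0, 0], [0.95, -0.2, 0, 0], [0.95, -0.2, 0, 0], [0.95, -0.2, 0, 0], [0.95, -0.2, 0, 0]]])

```text
time_s: 9.97
eef_pos: [0.4915, 0.0217, 0.1317]
eef_rot: [-0.001, 0.707, 0.708, -0.001]
wrist_force: [-0.2, -0.3, -1.1]
opening: 0.422
grasp_force: 60.3
```

```bash
python3 -c "
from h import *
st();print(row(473,122,120))"
```

```text
t 9.97 pos [0.4915 0.0217 0.1317] q [-0.2   0.11  1.9  -0.    1.13 -0.2 ] open 0.422 gf 60.3
[0.2509, -0.0457, 0.0294, 0.0]
```

Emit:
drive_tool(plan=[[[0.25, -0.045, 0.03, 0], [0.25, -0.045, 0.03, 0], [0.25, -0.045, 0.03, 0], [0.25, -0.045, 0.03, 0], [0.25, -0.045, 0.03, 0], [0.25, -0.045, 0.03, 0], [0.25, -0.045, 0.03, 0]]])

```text
time_s: 10.55
eef_pos: [0.4751, 0.1194, 0.1207]
eef_rot: [0.0, 0.708, 0.706, -0.0]
wrist_force: [-0.6, 0.8, -0.7]
opening: 0.424
grasp_force: 60.3
```

```bash
python3 -c "
from h import *
st();o=ctrl.get_obs();z0=o['eef_pos'][2]*1000;p,d=snap('wrist','w3');P=wtool(d)
s=P.reshape(-1,3);m=(np.hypot(s[:,0],s[:,1])<19)&(s[:,2]<5)&(s[:,2]>-60)
print('dome top',np.percentile(s[m][:,2],[1,10,50]),cv2.minAreaRect(s[m&(s[:,2]<-33)][:,:2].astype(np.float32)))
print(row(473,122,34))"
```

```text
t 10.55 pos [0.4751 0.1194 0.1207] q [ 0.    0.13  1.91 -0.    1.1   0.01] open 0.424 gf 60.3
dome top [-38.73049426 -34.735258   -31.90291064] ((1.8367629051208496, -1.0491008758544922), (37.262901306152344, 23.155067443847656), 69.04972839355469)
[0.0064, -0.0054, 0.2169, 0.0]
```

View pics/w3.png

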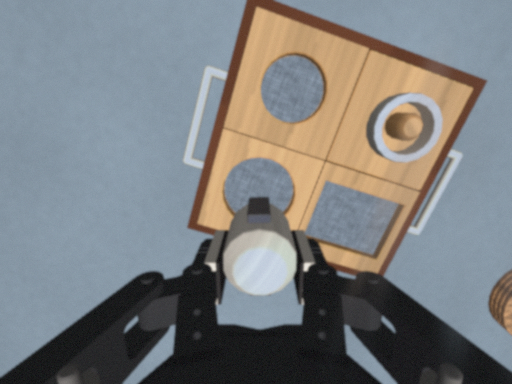

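Stopper is held upright over the large pocket, with the collar flat around the post at (405,125). Lowering now.

Emit:
drive_tool(plan=[[[0.006, -0.005, 0.06, 0], [0.006, -0.005, 0.11, 0], [0.006, -0.005, 0.15, 0], [0.006, -0.005, 0.18, 0], [0.006, -0.005, 0.2, 0], [0.006, -0.005, 0.218, 0], [0.006, -0.005, 0.218, 0], [0.006, -0.005, 0.218, 0]]])

```text
time_s: 11.27
eef_pos: [0.4731, 0.123, 0.0337]
eef_rot: [0.0, 0.708, 0.707, 0.0]
wrist_force: [0.8, 0.1, -1.6]
opening: 0.423
grasp_force: 60.4
```

Emit:
drive_tool(plan=[[[0, 0, 0, 0], [0, 0, 0, 0], [0, 0, 0, 0], [0, 0, 0, 0], [0, 0, -0.03, 0], [0, 0, -0.09, 0], [0, 0, -0.17, 0], [0, 0, -0.25, 0], [0, 0, -0.25, 0], [0, 0, -0.25, 0]]], jaw=0.35)

```text
time_s: 12.1
eef_pos: [0.4742, 0.1235, 0.1358]
eef_rot: [0.002, 0.707, 0.707, 0.002]
wrist_force: [0.1, 0.3, 0.6]
opening: 0.653
grasp_force: 0.0
```

```bash
python3 -c "
from h import *
st()
p,d=snap('top','t2');W=world('top',d)*1000
w=W[120:245,120:250].reshape(-1,3)
m=(np.hypot(w[:,0]-473,w[:,1]-122)<40)&(w[:,2]>50)&(w[:,2]<95)
print(m.sum(),cv2.minEnclosingCircle(w[m][:,:2].astype(np.float32)),np.percentile(w[m][:,2],[5,50,95]))
p,d=snap('wrist','w4');cv2.imwrite('pics/w4.png',p[:,:,::-1])
print(row(581,-217,150,0),row(581,-217,90,0))
"
```

```text
t 12.1 pos [0.4742 0.1235 0.1358] q [ 0.01  0.1   1.91 -0.    1.13  0.01] open 0.653 gf 0.0
248 ((471.9344177246094, 122.14598083496094), 20.268857955932617) [52.07303414 64.38725206 68.60486812]
[-0.8509, 0.2734, -0.043, -0.0002] [-0.8509, 0.2735, 0.107, -0.0002]
```

View pics/w4.png

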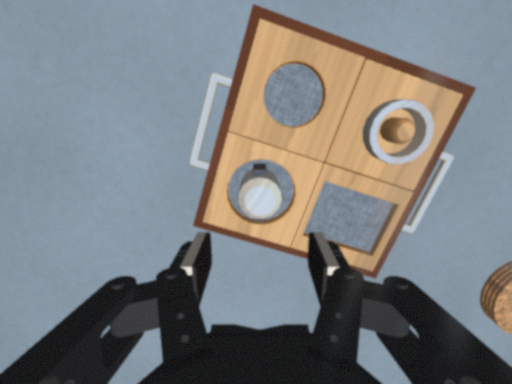

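Stopper stands upright in the large pocket at (262,195). Next the cork stopper.

Emit:
drive_tool(plan=[[[-0.85, 0.274, 0, 0], [-0.85, 0.274, 0, 0], [-0.85, 0.274, 0, 0], [-0.85, 0.274, 0, 0], [-0.85, 0.274, 0, 0], [-0.85, 0.274, 0, 0], [-0.85, 0.274, 0, 0], [-0.85, 0.274, 0, 0], [-0.85, 0.274, 0.08, 0], [-0.85, 0.274, 0.08, 0], [-0.85, 0.274, 0.08, 0], [-0.85, 0.274, 0.08, 0]]], jaw=0.1)

```text
time_s: 13.2
eef_pos: [0.5806, -0.2156, 0.0997]
eef_rot: [-0.002, 0.707, 0.707, -0.0]
wrist_force: [0.0, 0.1, 0.1]
opening: 0.903
grasp_force: 0.0
```

```bash
python3 -c "
from h import *
st();p,d=snap('wrist','w5');P=wtool(d);z0=ctrl.get_obs()['eef_pos'][2]*1000
s=P.reshape(-1,3);m=(np.hypot(s[:,0],s[:,1])<30)&(s[:,2]<z0-40)&(s[:,2]>z0-60)
print(m.sum(),s[m][:,2].min()-z0,cv2.minAreaRect(s[m][:,:2].astype(np.float32)))
print(row(581,-217,18,0))"
```

```text
t 13.2 pos [ 0.5806 -0.2156  0.0997] q [-0.55  0.42  1.59  0.    1.14 -0.55] open 0.903 gf 0.0
542 -50.65165095560683 ((-2.9751226902008057, 3.870403289794922), (19.076786041259766, 19.265165328979492), 47.09494400024414)
[-0.004, -0.0006, 0.2077, -0.0]
```

Emit:
drive_tool(plan=[[[-0.006, 0.006, 0.06, 0], [-0.006, 0.006, 0.12, 0], [-0.006, 0.006, 0.17, 0], [-0.006, 0.006, 0.205, 0], [-0.006, 0.006, 0.205, 0], [-0.006, 0.006, 0.205, 0]]])

```text
time_s: 13.75
eef_pos: [0.5843, -0.2182, 0.02]
eef_rot: [-0.0, 0.707, 0.707, 0.0]
wrist_force: [0.3, -0.3, -0.5]
opening: 0.899
grasp_force: 0.0
```

Emit:
drive_tool(plan=[[[0, 0, 0, 0], [0, 0, 0, 0], [0, 0, 0, 0], [0, 0, 0, 0], [0, 0, 0, 0], [0, 0, 0, 0], [0, 0, 0, 0], [0, 0, 0, 0], [0, 0, 0, 0], [0, 0, 0, 0]]], jaw=1)

```text
time_s: 14.58
eef_pos: [0.5848, -0.2195, 0.0205]
eef_rot: [0.001, 0.707, 0.707, 0.0]
wrist_force: [-0.5, 0.8, 5.8]
opening: 0.216
grasp_force: 58.6
```

Emit:
drive_tool(plan=[[[0, 0, -0.05, 0], [0, 0, -0.1, 0], [0, 0, -0.2, 0], [0, 0, -0.28, 0], [0, 0, -0.28, 0], [0, 0, -0.28, 0]]])

```text
time_s: 15.08
eef_pos: [0.5856, -0.22, 0.1342]
eef_rot: [0.003, 0.707, 0.707, 0.001]
wrist_force: [-0.5, -0.5, -0.9]
opening: 0.215
grasp_force: 58.6
```

```bash
python3 -c "
from h import *
st();print(row(502.5,211,130,72),row(502.5,211,130,0))"
```

```text
t 15.08 pos [ 0.5856 -0.22    0.1342] q [-0.55  0.38  1.56 -0.    1.19 -0.55] open 0.215 gf 58.6
[1.0774, -0.2087, 0.0066, -0.4002] [1.0774, -0.2087, 0.0066, -0.0002]
```

Emit:
drive_tool(plan=[[[0.95, -0.19, 0, 0], [0.95, -0.19, 0, 0], [0.95, -0.19, 0, 0], [0.95, -0.19, 0, 0], [0.95, -0.19, 0, 0], [0.95, -0.19, 0, 0], [0.95, -0.19, 0, 0], [0.95, -0.19, 0, 0], [0.95, -0.19, 0, 0], [0.95, -0.19, 0, 0], [0.95, -0.19, 0, 0], [0.95, -0.19, 0, 0]]])

```text
time_s: 16.08
eef_pos: [0.5074, 0.1611, 0.1301]
eef_rot: [-0.001, 0.707, 0.708, -0.001]
wrist_force: [-0.3, -0.2, -0.3]
opening: 0.215
grasp_force: 58.7
```

Emit:
drive_tool(plan=[[[0.125, -0.02, 0, 0], [0.125, -0.02, 0, 0], [0.125, -0.02, 0, 0], [0.125, -0.02, 0, 0], [0.125, -0.02, 0, 0]]])

```text
time_s: 16.5
eef_pos: [0.5008, 0.2094, 0.1311]
eef_rot: [0.0, 0.708, 0.706, -0.0]
wrist_force: [0.2, -0.3, -0.7]
opening: 0.216
grasp_force: 58.7
```

```bash
python3 -c "
from h import *
st();p,d=snap('wrist','w6');P=wtool(d)
s=P.reshape(-1,3);m=(np.hypot(s[:,0],s[:,1])<14)&(s[:,2]<0)&(s[:,2]>-60)
print('cork top',np.percentile(s[m][:,2],[2,10,50]))
print(row(502.5,211,39.5))"
```

```text
t 16.5 pos [0.5008 0.2094 0.1311] q [ 0.18  0.22  1.77 -0.    1.14  0.18] open 0.216 gf 58.7
cork top [-46.81267747 -37.75696413 -26.71022001]
[0.0041, 0.0043, 0.2292, 0.0]
```

View pics/w6.png

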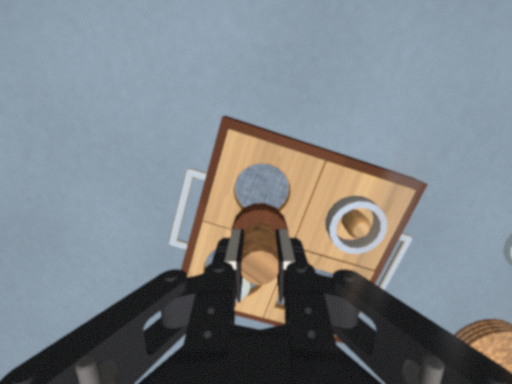

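Cork stopper is held upright at (260,250), disc at (262,218), approaching the small pocket.

Emit:
drive_tool(plan=[[[0.004, 0.004, 0.06, 0], [0.004, 0.004, 0.12, 0], [0.004, 0.004, 0.16, 0], [0.004, 0.004, 0.19, 0], [0.004, 0.004, 0.21, 0], [0.004, 0.004, 0.229, 0], [0.004, 0.004, 0.229, 0], [0.004, 0.004, 0.229, 0]]])

```text
time_s: 17.22
eef_pos: [0.5026, 0.2125, 0.0403]
eef_rot: [0.0, 0.707, 0.707, 0.0]
wrist_force: [-0.5, 0.2, -0.3]
opening: 0.217
grasp_force: 58.8
```

Emit:
drive_tool(plan=[[[0, 0, 0, 0], [0, 0, 0, 0], [0, 0, 0, 0], [0, 0, 0, 0], [0, 0, -0.03, 0], [0, 0, -0.09, 0], [0, 0, -0.17, 0], [0, 0, -0.25, 0], [0, 0, -0.25, 0], [0, 0, -0.25, 0]]], jaw=0.55)

```text
time_s: 18.05
eef_pos: [0.5041, 0.213, 0.1434]
eef_rot: [0.002, 0.707, 0.707, 0.003]
wrist_force: [-0.3, 1.1, 0.3]
opening: 0.452
grasp_force: 0.0
```

```bash
python3 -c "
from h import *
st()
p,d=snap('top','t3');W=world('top',d)*1000
w=W[120:245,120:250].reshape(-1,3)
m=(np.hypot(w[:,0]-502,w[:,1]-211)<30)&(w[:,2]>45)&(w[:,2]<75)
print(m.sum(),cv2.minEnclosingCircle(w[m][:,:2].astype(np.float32)),np.percentile(w[m][:,2],[5,50,95]))
print(row(440,-353,150,84),row(440,-353,90,84))
"
```

```text
t 18.05 pos [0.5041 0.213  0.1434] q [ 0.18  0.21  1.76 -0.    1.16  0.18] open 0.452 gf 0.0
96 ((500.82177734375, 214.0262908935547), 10.117109298706055) [49.928791   65.71499406 67.80969057]
[-1.4144, -0.1557, -0.0226, -0.4669] [-1.4145, -0.1561, 0.1274, -0.4669]
```

Emit:
drive_tool(plan=[[[-0.95, -0.1, 0, -0.467], [-0.95, -0.1, 0, -0.467], [-0.95, -0.1, 0, -0.467], [-0.95, -0.1, 0, -0.467], [-0.95, -0.1, 0, -0.467], [-0.95, -0.1, 0, -0.467], [-0.95, -0.1, 0, -0.467], [-0.95, -0.1, 0, -0.467], [-0.95, -0.1, 0, -0.467], [-0.95, -0.1, 0, -0.467], [-0.95, -0.1, 0, -0.467], [-0.95, -0.1, 0, -0.467]]], jaw=0)

```text
time_s: 19.1
eef_pos: [0.4606, -0.1707, 0.1389]
eef_rot: [-0.001, 0.113, 0.994, -0.0]
wrist_force: [0.2, 0.6, -0.3]
opening: 1.002
grasp_force: 0.0
```

```bash
python3 -c "
from h import *
st();print(row(440,-353,90,84))"
```

```text
t 19.1 pos [ 0.4606 -0.1707  0.1389] q [-0.6   0.1   1.9  -0.    1.14 -1.94] open 1.002 gf 0.0
[-0.0525, -0.4555, 0.1223, -0.0388]
```

Emit:
drive_tool(plan=[[[-0.05, -0.455, 0, -0.039], [-0.05, -0.455, 0, -0.039], [-0.05, -0.455, 0, -0.039], [-0.05, -0.455, 0, -0.039], [-0.05, -0.455, 0.12, -0.039], [-0.05, -0.455, 0.12, -0.039], [-0.05, -0.455, 0.12, -0.039], [-0.05, -0.455, 0.12, -0.039], [-0.05, -0.455, 0.12, -0.039]]])

```text
time_s: 19.85
eef_pos: [0.4405, -0.3483, 0.0925]
eef_rot: [0.0, 0.052, 0.999, 0.0]
wrist_force: [0.3, 0.2, -0.0]
opening: 0.999
grasp_force: 0.0
```

```bash
python3 -c "
from h import *
st();p,d=snap('wrist','w7');P=wtool(d);z0=ctrl.get_obs()['eef_pos'][2]*1000
s=P.reshape(-1,3);m=(abs(s[:,0])<50)&(abs(s[:,1])<35)&(s[:,2]<z0-17)&(s[:,2]>z0-32)
print(m.sum(),cv2.minAreaRect(s[m][:,:2].astype(np.float32)))
print(row(440,-353,7,84))"
```

```text
t 19.85 pos [ 0.4405 -0.3483  0.0925] q [-0.88  0.32  1.75  0.    1.08 -2.35] open 0.999 gf 0.0
2022 ((-1.46142578125, -6.562051773071289), (59.46609115600586, 42.023319244384766), 0.7635895609855652)
[0.0012, -0.0114, 0.2151, 0.0001]
```

View pics/w7.png

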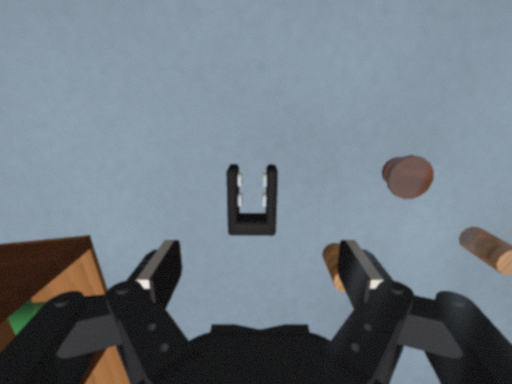

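Cutter is aligned at (252,205), bridge toward the gripper. Cork at (335,265) is close to the right finger and the rack is at lower left, so I'll check clearance.

```bash
python3 -c "
from h import *
d=np.load('pics/w7.npz')['d'];P=wtool(d)
s=P[220:340,0:110].reshape(-1,3);m=s[:,2]<60;q=s[m]
print('rack in wrist view, max y',q[:,1].max() if len(q) else None, q[np.argsort(-q[:,1])[:400:80]].round(0).tolist())
W=world('top',np.load('pics/t3.npz')['d'])*1000
w=W[20:225,440:].reshape(-1,3);w=w[(w[:,2]>30)&(abs(w[:,0]-440)<90)]
print('top: nearest y',np.percentile(w[:,1],[98,99.5]) if len(w) else None)
r=P[225:300,325:345].reshape(-1,3);r=r[(r[:,2]>40)&(r[:,2]<80)];print('cork',r.min(0).round(),r.max(0).round())
"
```

```text
rack in wrist view, max y -0.18892067122666667 [[76.0, -0.0, -142.0], [9.0, -53.0, -63.0], [2.0, -54.0, -66.0], [10.0, -55.0, -61.0], [-2.0, -56.0, -65.0]]
top: nearest y [-20.8375954 -20.8375954]
cork [-72.  61.  47.] [-49.  72.  80.]
```

```bash
python3 -c "
from h import *
d=np.load('pics/w7.npz')['d'];P=wtool(d)
print([P[v,u].round(0).tolist() for v,u in((240,80),(245,85),(260,92),(275,98),(245,40))])
W=world('top',np.load('pics/top0.npz')['d'])*1000
print([W[v,u].round(0).tolist() for v,u in((60,480),(120,482),(150,484),(213,488),(217,495),(193,480))])
"
```

```text
[[-42.0, -167.0, 83.0], [-48.0, -163.0, 84.0], [-66.0, -162.0, 87.0], [-83.0, -159.0, 87.0], [-46.0, -203.0, 81.0]]
[[844.0, -535.0, 9.0], [695.0, -527.0, 9.0], [624.0, -528.0, 7.0], [480.0, -528.0, 3.0], [467.0, -514.0, 46.0], [517.0, -485.0, 48.0]]
```

Emit:
drive_tool(plan=[[[-0.002, -0.014, 0.06, 0], [-0.002, -0.014, 0.12, 0], [-0.002, -0.014, 0.17, 0], [-0.002, -0.014, 0.209, 0], [-0.002, -0.014, 0.209, 0], [-0.002, -0.014, 0.209, 0]]])

```text
time_s: 20.4
eef_pos: [0.4408, -0.3541, 0.009]
eef_rot: [-0.0, 0.052, 0.999, 0.0]
wrist_force: [0.2, -0.2, -0.1]
opening: 0.998
grasp_force: 0.0
```

Emit:
drive_tool(plan=[[[0, 0, 0, 0], [0, 0, 0, 0], [0, 0, 0, 0], [0, 0, 0, 0], [0, 0, 0, 0], [0, 0, 0, 0], [0, 0, 0, 0], [0, 0, 0, 0]]], jaw=1)

```text
time_s: 21.07
eef_pos: [0.4411, -0.3558, 0.0099]
eef_rot: [0.001, 0.053, 0.999, -0.001]
wrist_force: [-0.3, 1.2, 6.8]
opening: 0.472
grasp_force: 61.6
```

Emit:
drive_tool(plan=[[[0, 0, -0.05, 0], [0, 0, -0.1, 0], [0, 0, -0.2, 0], [0, 0, -0.3, 0], [0, 0, -0.3, 0], [0, 0, -0.3, 0]]])

```text
time_s: 21.57
eef_pos: [0.4418, -0.3567, 0.1317]
eef_rot: [0.002, 0.053, 0.999, -0.003]
wrist_force: [-0.7, -0.4, -0.7]
opening: 0.471
grasp_force: 60.9
```

```bash
python3 -c "
from h import *
st();print(row(562,94,130,72))"
```

```text
t 21.57 pos [ 0.4418 -0.3567  0.1317] q [-0.89  0.27  1.72  0.    1.15 -2.35] open 0.471 gf 60.9
[-0.1797, 1.1522, -0.0004, 0.0663]
```

Emit:
drive_tool(plan=[[[-0.15, 0.95, 0, 0.066], [-0.15, 0.95, 0, 0.066], [-0.15, 0.95, 0, 0.066], [-0.15, 0.95, 0, 0.066], [-0.15, 0.95, 0, 0.066], [-0.15, 0.95, 0, 0.066], [-0.15, 0.95, 0, 0.066], [-0.15, 0.95, 0, 0.066], [-0.15, 0.95, 0, 0.066], [-0.15, 0.95, 0, 0.066], [-0.15, 0.95, 0, 0.066], [-0.15, 0.95, 0, 0.066]]])

```text
time_s: 22.57
eef_pos: [0.5391, 0.0171, 0.1268]
eef_rot: [-0.001, 0.155, 0.988, -0.0]
wrist_force: [-0.3, -0.0, -0.5]
opening: 0.471
grasp_force: 61.0
```

```bash
python3 -c "
from h import *
st();print(row(562,94,110,72))"
```

```text
t 22.57 pos [0.5391 0.0171 0.1268] q [-0.19  0.22  1.78 -0.    1.14 -1.45] open 0.471 gf 61.0
[0.0042, 0.2006, 0.042, 0.0009]
```

Emit:
drive_tool(plan=[[[0.004, 0.2, 0.042, 0], [0.004, 0.2, 0.042, 0], [0.004, 0.2, 0.042, 0], [0.004, 0.2, 0.042, 0], [0.004, 0.2, 0.042, 0], [0.004, 0.2, 0.042, 0], [0.004, 0.2, 0.042, 0]]])

```text
time_s: 23.15
eef_pos: [0.5633, 0.0915, 0.1117]
eef_rot: [0.0, 0.157, 0.988, -0.0]
wrist_force: [-0.4, -0.6, -1.5]
opening: 0.474
grasp_force: 61.1
```

```bash
python3 -c "
from h import *
st();p,d=snap('wrist','w8');P=wtool(d)
s=P.reshape(-1,3);m=(abs(s[:,0])<50)&(abs(s[:,1])<19)&(s[:,2]<-5)&(s[:,2]>-25)
print(m.sum(),np.percentile(s[m][:,2],[5,50]),cv2.minAreaRect(s[m][:,:2].astype(np.float32)))
print(row(562,94,31,72))"
```

```text
t 23.15 pos [0.5633 0.0915 0.1117] q [-0.05  0.31  1.71 -0.    1.12 -1.3 ] open 0.474 gf 61.1
4326 [-14.16706463 -12.94359268] ((-0.6758022308349609, 0.0047855377197265625), (37.98165512084961, 60.629390716552734), 89.98445129394531)
[0.0051, 0.0044, 0.2019, -0.0004]
```

View pics/w8.png

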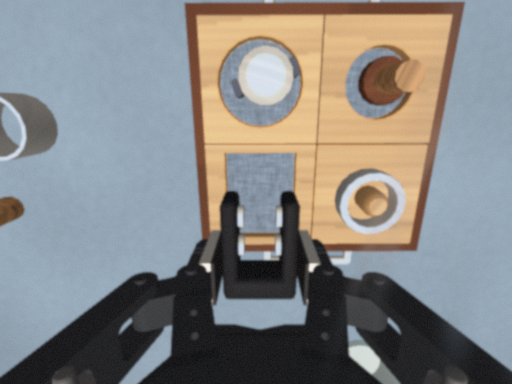

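Cutter is held level and square over the slot at (260,190). The other three sit correctly.

Emit:
drive_tool(plan=[[[0.005, 0.004, 0.06, 0], [0.005, 0.004, 0.11, 0], [0.005, 0.004, 0.14, 0], [0.005, 0.004, 0.165, 0], [0.005, 0.004, 0.185, 0], [0.005, 0.004, 0.2, 0], [0.005, 0.004, 0.2, 0], [0.005, 0.004, 0.2, 0]]])

```text
time_s: 23.87
eef_pos: [0.5621, 0.0954, 0.0317]
eef_rot: [0.0, 0.156, 0.988, 0.0]
wrist_force: [0.8, 0.0, -0.8]
opening: 0.474
grasp_force: 61.1
```

Emit:
drive_tool(plan=[[[0, 0, 0, 0], [0, 0, 0, 0], [0, 0, 0, 0], [0, 0, 0, 0], [0, 0, -0.03, 0], [0, 0, -0.09, 0], [0, 0, -0.17, 0], [0, 0, -0.27, 0], [0, 0, -0.35, 0], [0, 0, -0.4, 0], [0, 0, -0.4, 0], [0, 0, -0.4, 0]]], jaw=0.35)

```text
time_s: 24.87
eef_pos: [0.5629, 0.0954, 0.194]
eef_rot: [0.002, 0.156, 0.988, 0.0]
wrist_force: [-0.5, -0.6, -1.5]
opening: 0.648
grasp_force: 0.0
```

```bash
python3 -c "
from h import *
st();p,d=snap('wrist','w9');P=wtool(d);o=ctrl.get_obs();z0=o['eef_pos'][2]*1000
p,d=snap('top','t4');W=world('top',d)*1000
w=W[120:245,120:250].reshape(-1,3)
m=(np.hypot(w[:,0]-562,w[:,1]-94)<42)&(w[:,2]>37)&(w[:,2]<52);print(m.sum(),cv2.minAreaRect(w[m][:,:2].astype(np.float32)),np.percentile(w[m][:,2],[5,50,95]))
s=W.reshape(-1,3)
for x,y in((438,-90),(430,-224),(503,-149),(506,-281)):
  k=(np.hypot(s[:,0]-x,s[:,1]-y)<35)&(s[:,2]>8)&(s[:,2]<60); print(cv2.minAreaRect(s[k][:,:2].astype(np.float32))[:2])
"
```

```text
t 24.87 pos [0.5629 0.0954 0.194 ] q [-0.04  0.2   1.66 -0.    1.28 -1.3 ] open 0.648 gf 0.0
279 ((560.4559936523438, 96.42543029785156), (42.45188903808594, 58.578636169433594), 71.81410217285156) [38.09541338 43.31615112 45.55725834]
((438.0835876464844, -90.24706268310547), (51.15693283081055, 53.2092399597168))
((430.1174621582031, -223.52825927734375), (32.13958740234375, 34.849281311035156))
((502.7569580078125, -149.04470825195312), (21.857452392578125, 22.79167938232422))
((506.79913330078125, -280.4122314453125), (22.4991455078125, 22.041519165039062))
```

View pics/w9.png

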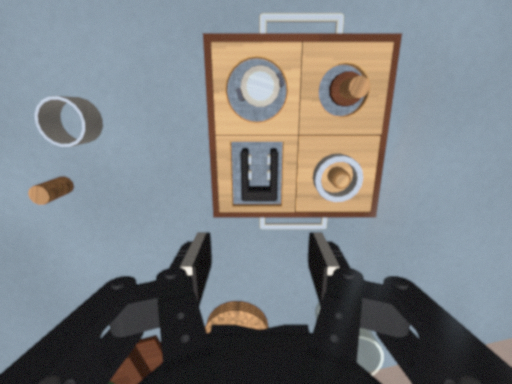

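All four items are seated: stopper at (260,88), cork stopper at (345,90), cutter at (259,173) and collar at (338,178). The look-alikes have not moved and the gripper is clear, so I'm handing in.

```bash
python3 -c "
from bench import ctrl
print(ctrl.hand_in())"
```

```text
the job is handed in; nothing more can be done
None
```

All four accessories are in their inserts, placed in the order asked; the napkin ring and cabinet knob were not moved, and I handed the job in at about 25 s on the robot clock (the verdict was not shown).

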